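Shim the video recorder level with a wooden wedge

ROBOT

A 6-joint arm with a two-finger parallel gripper is mounted at the origin on the work surface. World frame = base frame: x ahead of the robot, y to its left, z up, the work surface at z = 0. Lengths are in mm, angles in rad, forces in N, time in s.
With the tool pointing down it reaches from about 300 to 775 mm from the base axis. Payload 14.6 kg.
Tool frame: the origin (TCP) lies on the front face of the gripper's body, between the roots of the fingers; the fingertips stand 97 mm ahead of it and the grasp point (between the pads) lies 78 mm ahead of it; z points along the fingers, y is the line along which they close (so a half turn about z gives the same grasp; the last joint's range is limited). The gripper opens to 94 mm and grips with 3 to 60 N. Pads are 16 mm wide; open, the fingers measure 119 mm over their backs; the gripper's body (75 mm by 177 mm) begins 78 mm behind the grasp point.
Start: joints at [1.122, 0.3, 1.521, -0, 1.321, -0.067], TCP at [204.922, 510.389, 302.646] pointing down, gripper open.
Joint ranges: [-3.03, 3.03], [-0.79, 2.21], [0.23, 2.52], [-1.04, 4.18], [0, 3.07], [-2.55, 2.55]. Speed limits (rad/s): [2.22, 2.22, 2.57, 3.14, 3.14, 3.14].

INTERFACE

Orientations are given as [roll, pitch, yaw] about the fixed x, y, z axes, in that order (R = Rz(yaw) Ry(pitch) Rx(roll)).
In Python, from cell import * gives the robot as it stands.
- The arm moves only by the tool carry_out, never from a script. Its arguments are lists of equal length, an entry for each row: "slide": the shift along the world's x, y, z scaled (see below), a list of three; "dr": the turn, a rotation vector about the world's x, y, z scaled (see below), a list of three; "gripper": the opening in per cent of the stroke, from 0 (shut) to 100 (fully open). A call has 1 to 10 rows; each row is the pose to reach, as a shift and turn from the pose commanded when the call began, turning the shorter way round; what a row does not reach only later rows make up. The controller multiplies each number of a shift by 0.25 m and each number of a turn by 360 degrees. A row lasts 1/12 s, in which the tool goes at most 41.7 mm and 7.16 degrees, less where a joint would pass 70% of its speed; a pose out of reach is approached as far as the arm can. A call with a number of a shift or a turn outside -1 to 1 is refused whole. A call with a gripper value outside its range is refused whole. The fingers move at their own pace and stop on an object; "newtons" is the grip in N (left out, the last holds). Time passes only in rows, so rows that repeat a pose let the fingers close. It gives the time, the measured TCP pose, the force, the opening and the grip force at its end, in the units of the state.
- read_state(): the state, without advancing time (a new reading comes with each control period).
- camera(name): name is "side" or "top" or "wrist"; returns the picture (420x560x3 uint8, red, green, blue); there is no depth.
- camera_model(name): a dict with "vfov" (degrees; the focal length in pixels is half the picture's height over the tangent of half this angle, whatever the lens; pixels are square), "cx", "cy" (the principal point, pixels), "k1" (the pictures are not rectified: a ray, as slopes to the right and down, at radius r is drawn at 1 + k1 r^2 times it, then the intrinsics apply), "R" (3x3) and "t" (3): a world point X has camera coordinates R X + t. Camera axes: x right, y down, z forward; pixel columns grow to the right and rows downward; lengths in mm; the calibration is good to about 2 mm. A picture is of the moment at which its call begins: read the wrist's pose just before it. camera_model takes no time and is no camera call; for the wrist camera it gives the pose at the moment of the call.
- sign_off(): hands the job in; it is judged then, once.
The state is a dict: "clock": time; "joints": joint angles; "qd": joint speeds; "effort": joint torques, N m; "eef_pos": TCP position; "eef_rot": TCP orientation; "wrist_force": force on the tool from outside, world axes, zero at the start; "moment": the same for the moment, N m; "finger_gap": finger opening in mm; "finger_force": force on a finger pad.
Only numpy, scipy, OpenCV 4.12 (cv2) and the standard library are available. Lean on these libraries where they do the work, as an engineer would, in place of code of your own. Each camera call takes 0.05 s, during which the arm holds its last target. There are 200 camera calls.

TASK

The video recorder stands low at its front corner, the one on the robot's right. Take the tapered wooden wedge, slide its thin end along the bench in under the rubber pad at that corner and ease it in until the bubble of the level on top sits centred between the two lines; then let go and leave the wedge there, carrying the corner. Push gently, do not jack the recorder past level, touch nothing but the wedge, and leave the wooden strip, the tape and the dome camera where they are.

Things in the scene. Friction and masses are not known exactly. Their poses are not given: they have to be found in the camera images.
- corner (a point): Point on the bench straight under the middle of the rubber pad of the recorder's low front corner. Its x axis is the way the wedge goes in (recorder's front to back), z up. The recorder, a flat dark steel box, reaches from x = -15 to +220 mm and from y = -60 to +190 mm; its underside is about 24 mm, its lid about 68 mm and the top of the level on it about 105 mm above the bench
- stand: The recorder with its feet, pad and level; origin and axes as corner. It pivots on its two back feet, 200 mm behind the pad. The third foot, 18 mm across, at x = 30, y = -44 mm, is wound in too far, so this corner is low. 1 mm of lift at the pad moves the bubble 3 mm, so once the corner lifts 1 mm of wedge moves it about 0.47 mm. The load on the pad when lifted is 4 to 9 N
- pad_mid (a point): Middle of the pad's roll, a rubber roll 46 mm long across and 12 mm thick under the front edge. Its underside hangs 5 to 9 mm above the bench at first. The wedge enters freely, then squashes the springy pad (1.5 N per mm, 8.5 mm at most), then lifts the corner. The weight, so the squash, differs from case to case: the wedge goes in about 80 to 110 mm past the pad, so watch the bubble
- bubble (a joint): The bubble of the spirit level on the lid: its distance in m from the middle of the vial, 0 when centred (level), negative towards the back (corner low; starts at about -0.016 to -0.025), positive towards the front (jacked too high). A white bead 18 mm long; it is centred when it lies between the two black lines (within 2.5 mm of the middle)
- vial (a point): Middle of the level's green vial, which faces up and has two black lines 24 mm apart, one each side of this point. The aluminium level, 180 x 30 mm, lies front to back on the lid. x points from the recorder's front to its back
- wedge_heel (a point): Centre of the wedge's heel, where to grasp it, 21 mm above the underside; x points along the wedge to the thin end, z up. The heel is a raised block 30 mm wide and 36 mm long, its top 42 mm above the underside. The thin end is 162 mm before this point, the back end 18 mm behind it
- wedge: The whole wedge, one piece of plain light wood, 180 mm long, 36 mm wide, 100 g; origin in the middle of its underside, x to the thin end. Its top is 3 mm high at the thin end and rises evenly to 22 mm over the first 120 mm, then is flat for 60 mm, the heel standing on the end. Wood, pad and bench rub with a friction of about 0.6, so the wedge stays where it is left
- wedge_tip (a point): Middle of the wedge's thin end, 1.5 mm above its underside; x as for the heel
- packer_mid (a point): Centre of a flat strip of the same wood with no taper and no heel, 180 x 36 x 14 mm (x along it): not wanted, leave it. Wedge and strip lie one on each side, either way round
- tape_mid (a point): Centre of a black roll of tape lying flat, 90 mm across, 24 mm high: leave it
- dome_mid (a point): Centre of a white and black dome camera, 100 mm across, 63 mm high: leave it
Not all that is in view belongs to the job. What is meant by the wedge is not blue or yellow, and is the smaller of those in its own colour.

How it is judged:
By the outcome, as a careful person would: the job done as asked, in the order asked, and still so for the second after the job is handed in, with the robot touching nothing.
It also fails if it takes over 58 s, if anything falls off the work surface, if the arm or the gripper's body presses on something with over 40 N, if the wrist force passes 120 N, or if a joint passes its speed limit or range.

## Working session

There is one attempt and no reset: what is moved stays moved. The work goes in short steps, Python scripts to look and compute and a tool call to move; the robot and the scene stay as the last step left them, time stands still between calls to the robot, and variables do not carry over. Pictures are saved under pics/ and viewed, at most 10 in all, crops included, and the job is handed in when it is done.

Besides the shell and the picture viewer there is one more tool, called after "Call:" in YAML: its name, and indented under it one key for each argument. carry_out: Moves the arm, as the interface text tells. Its arguments: {"type":"object","properties":{"slide":{"type":"array","items":{"type":"array","items":{"type":"number","minimum":-1,"maximum":1}}},"dr":{"type":"array","items":{"type":"array","items":{"type":"number","minimum":-1,"maximum":1}}},"gripper":{"type":"array","items":{"type":"number"}},"newtons":{"type":"number"}},"required":["slide","dr","gripper"]}

```bash
mkdir -p pics; ls
cat > h.py <<'E'
from cell import *
import numpy as np, cv2
def K(m,h=420):
    f=h/2/np.tan(np.radians(m["vfov"])/2); return f
def ray(m,u,v):
    f=K(m); d=np.array([(u-m["cx"])/f,(v-m["cy"])/f]); s=d.copy()
    for _ in range(30): s=d/(1+m["k1"]*(s@s))
    R=np.array(m["R"]);t=np.array(m["t"])
    return -R.T@t, R.T@np.array([s[0],s[1],1])
def onz(m,u,v,z):
    c,d=ray(m,u,v); return c+d*(z-c[2])/d[2]
def proj(m,X):
    p=np.array(m["R"])@np.array(X,float)+np.array(m["t"]); s=p[:2]/p[2]; s=s*(1+m["k1"]*(s@s)); f=K(m)
    return s*f+[m["cx"],m["cy"]]
def snap(n,fn=None):
    m=camera_model(n); im=camera(n)
    if fn: cv2.imwrite("pics/"+fn,cv2.cvtColor(im,cv2.COLOR_RGB2BGR))
    return m,im
E
python3 - <<'E'
from h import *
for n in("top","side"):
    m,im=snap(n,n+"0.png"); c,_=ray(m,280,210); print(n,c.round(),m["vfov"],m["k1"])
print(read_state())
E
```

```text
pics
top [ 407.  -98. 1504.] 48.159067765228876 0.014262852970293095
side [ 421. 1110. 1151.] 44.29112564273578 -0.06465598188767933
{'clock': 0.1, 'joints': array([ 1.12240465e+00,  3.00395449e-01,  1.52151244e+00,  4.51511635e-05,
        1.32068368e+00, -6.65903622e-02]), 'qd': array([ 0.00218028, -0.001961  , -0.0014269 , -0.00145295,  0.00125953,
        0.00254122]), 'effort': array([ 1.91318293e-03, -5.32642829e+01, -3.53284013e+01,  7.09969271e-02,
        2.35127733e-02, -6.40912049e-05]), 'eef_pos': array([204.85968408, 510.28238619, 302.15681243]), 'eef_rot': array([-3.14059887e+00, -1.10106908e-04,  2.75978008e+00]), 'wrist_force': array([-0.09899494, -0.32464878, -0.06178577]), 'moment': array([0.04824007, 0.0356645 , 0.02917082]), 'finger_force': 0.0, 'finger_gap': 93.92446297457055}
```

View pics/top0.png

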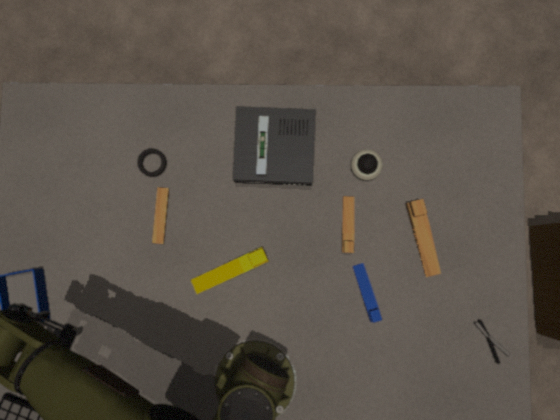

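View pics/side0.png

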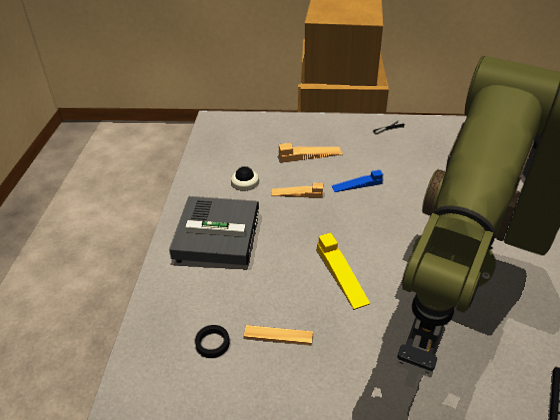

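Top view: the recorder is at (275,146), its low corner at about (313,185). The vial is at (262,146), the tape at (152,162) and the dome at (367,165).

What could be taken for the wedge:
- small orange wedge (349,225), heel at (349,246)
- large orange wedge (425,238)
- yellow wedge (230,270)
- blue wedge (368,292)
- flat orange strip (160,215)

I choose the small orange one at (349,225), since it has a heel and is the smaller in its colour. I'll measure it now.

Run:
```python
from h import *
m,im=snap("top")
cv2.imwrite("pics/crop1.png",cv2.resize(cv2.cvtColor(im[90:290,225:450],cv2.COLOR_RGB2BGR),None,fx=3,fy=2.9,interpolation=cv2.INTER_CUBIC))
hsv=cv2.cvtColor(im,cv2.COLOR_RGB2HSV)
msk=cv2.inRange(hsv,(8,110,90),(22,255,255))
for c in cv2.findContours(msk,0,2)[0]:
    if cv2.contourArea(c)<100: continue
    r=cv2.minAreaRect(c); b=cv2.boxPoints(r); print(r,[onz(m,*p,10).round()[:2].tolist() for p in b])
g=cv2.cvtColor(im,cv2.COLOR_RGB2GRAY)
roi=np.zeros_like(g); roi[100:195,225:325]=(g[100:195,225:325]<75)*255
c=max(cv2.findContours(roi,0,2)[0],key=cv2.contourArea); r=cv2.minAreaRect(c);print(r)
for p in cv2.boxPoints(r): print(p,onz(m,*p,68).round(1))
print(proj(m,[205,510,302]))
```

```text
((423.3966064453125, 237.6054229736328), (77.19580078125, 17.124420166015625), 76.90811157226562) [[564.0, -474.0], [577.0, -527.0], [341.0, -579.0], [328.0, -527.0]]
((347.5, 224.0), (56.0, 11.0), 90.0) [[581.0, -270.0], [581.0, -305.0], [403.0, -305.0], [403.0, -271.0]]
((160.16798400878906, 215.37513732910156), (11.48090648651123, 55.78662872314453), 5.355824947357178) [[425.0, 333.0], [603.0, 323.0], [600.0, 286.0], [422.0, 297.0]]
((273.9412841796875, 145.99769592285156), (80.56552124023438, 78.13601684570312), 2.2457425594329834)
[232.15855 183.4572 ] [609.2  74.7  68. ]
[235.22038 105.38119] [855.5  70.4  68. ]
[315.724   108.53819] [ 847.6 -181.2   68. ]
[312.66217 186.6142 ] [ 602.1 -173.6   68. ]
[ 45.4546572 327.2074795]
```

View pics/crop1.png

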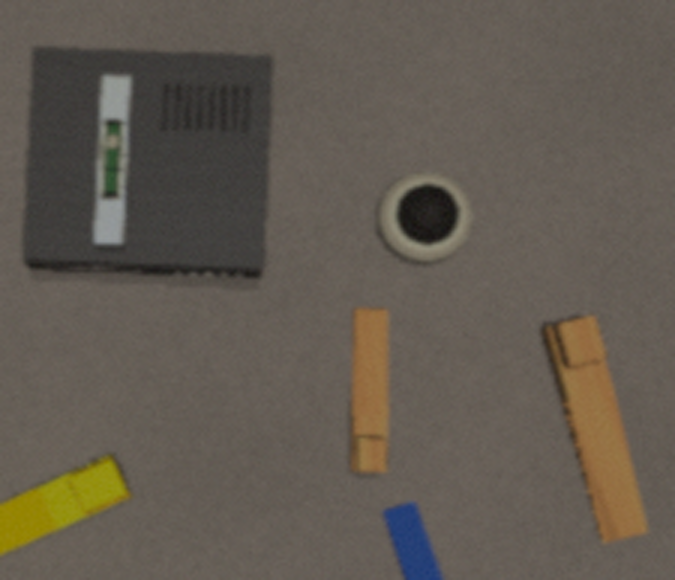

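The crop confirms it: a one-piece wedge with its heel toward the robot at about crop (370,455), the thin end pointing at +x, and 178 mm by measurement. I start moving.

Call:
carry_out:
  slide:
    - [0.8,-1,0]
    - [0.8,-1,0]
    - [0.8,-1,0]
    - [0.8,-1,0]
    - [0.8,-1,0]
    - [0.8,-1,0]
    - [0.8,-1,0]
    - [0.8,-1,0]
    - [0.8,-1,0]
    - [0.8,-1,0]
  dr:
    - [0,0,-0.2]
    - [0,0,-0.2]
    - [0,0,-0.2]
    - [0,0,-0.2]
    - [0,0,-0.2]
    - [0,0,-0.2]
    - [0,0,-0.2]
    - [0,0,-0.2]
    - [0,0,-0.2]
    - [0,0,-0.2]
  gripper: [100,100,100,100,100,100,100,100,100,100]

```text
clock: 0.98
eef_pos: [405.8, 259.0, 302.4]
eef_rot: [-3.141, 0.0, 1.501]
wrist_force: [0.3, 0.2, 0.2]
finger_gap: 94.2
finger_force: 0.0
```

Call:
carry_out:
  slide:
    - [0.06,-1,0]
    - [0.06,-1,0]
    - [0.06,-1,0]
    - [0.06,-1,0]
    - [0.06,-1,0]
    - [0.06,-1,0]
    - [0.06,-1,0]
    - [0.06,-1,0]
    - [0.06,-1,0]
    - [0.06,-1,0]
  dr:
    - [0,0,-0.2]
    - [0,0,-0.2]
    - [0,0,-0.2]
    - [0,0,-0.2]
    - [0,0,-0.2]
    - [0,0,-0.2]
    - [0,0,-0.2]
    - [0,0,-0.2]
    - [0,0,-0.2]
    - [0,0,-0.2]
  gripper: [100,100,100,100,100,100,100,100,100,100]

```text
clock: 1.82
eef_pos: [419.8, 10.0, 302.5]
eef_rot: [-3.142, 0.0, 0.253]
wrist_force: [-0.5, 0.1, 0.7]
finger_gap: 94.1
finger_force: 0.0
```

Run:
```python
from h import *
from scipy.spatial.transform import Rotation as Ro
s=read_state(); print(s["clock"],s["eef_pos"],s["eef_rot"],s["wrist_force"])
m,im=snap("wrist","w1.png")
c,d=ray(m,m["cx"],m["cy"]); T=Ro.from_euler("xyz",s["eef_rot"]).as_matrix()
print("cam in tool",T.T@(c-s["eef_pos"]),T.T@d, m["vfov"], np.array(m["R"]).round(2))
print([onz(m,u,v,0).round() for u,v in((0,0),(560,0),(0,420),(560,420))])
```

```text
1.8167 [419.83451115   9.99892932 302.53522441] [-3.14150146e+00  2.43371256e-04  2.52671325e-01] [-0.54972268  0.12499025  0.67707585]
cam in tool [ 71.76855357  -0.28983463 -82.12188293] [-2.46606615e-01 -8.58560244e-04  9.69115287e-01] 63.86311978859532 [[ 0.25 -0.97 -0.  ]
 [-0.94 -0.24  0.25]
 [-0.24 -0.06 -0.97]]
[array([532., 327.,   0.]), array([ 672., -215.,    0.]), array([  8., 297.,   0.]), array([ 201., -444.,    0.])]
```

View pics/w1.png

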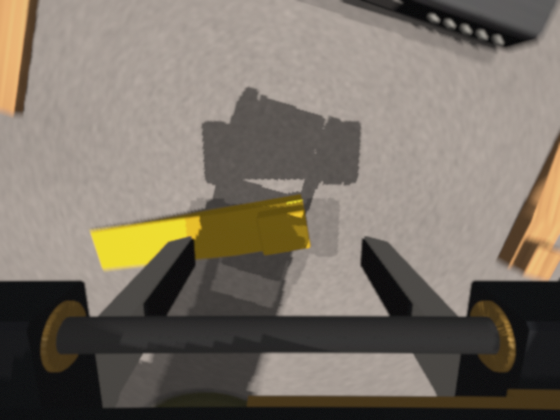

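Wrist view: the yellow wedge is in the middle, the recorder's front right corner is at (520,40), and the wanted wedge is at the right edge, (540,210). I go on toward it.

Call:
carry_out:
  slide:
    - [0,-1,0]
    - [0,-1,0]
    - [0,-1,0]
    - [0,-1,0]
    - [0,-1,0]
    - [0,-1,0]
    - [0,-1,0]
    - [0,-1,0]
    - [0,-1,0]
  dr:
    - [0,0,-0.04]
    - [0,0,-0.04]
    - [0,0,-0.04]
    - [0,0,-0.04]
    - [0,0,-0.04]
    - [0,0,-0.04]
    - [0,0,-0.04]
    - [0,0,-0.04]
    - [0,0,-0.04]
  gripper: [100,100,100,100,100,100,100,100,100]

```text
clock: 2.62
eef_pos: [419.8, -239.2, 302.3]
eef_rot: [-3.141, 0.001, 0.01]
wrist_force: [0.5, -0.0, -0.0]
finger_gap: 94.3
finger_force: 0.0
```

Run:
```python
from h import *
s=read_state(); print(s["clock"],s["eef_pos"],s["eef_rot"])
m,im=snap("wrist","w2.png")
hsv=cv2.cvtColor(im,cv2.COLOR_RGB2HSV)
msk=cv2.inRange(hsv,(8,110,90),(22,255,255))
for c in cv2.findContours(msk,0,2)[0]:
    if cv2.contourArea(c)<800: continue
    r=cv2.minAreaRect(c); b=cv2.boxPoints(r); print(r,[onz(m,*p,z).round(1)[:2].tolist() for p in b for z in (3,22,42)])
```

```text
2.6167 [ 419.83681313 -239.19544193  302.33540428] [-3.14096437e+00  5.32428988e-04  1.00029266e-02]
((534.5, 150.5), (223.0, 49.0), 90.0) [[574.4, -474.3], [570.3, -462.5], [566.0, -450.1], [574.2, -523.2], [570.1, -509.0], [565.8, -494.0], [330.4, -576.7], [338.5, -559.8], [346.9, -542.0], [329.5, -519.3], [337.6, -505.3], [346.1, -490.5]]
((325.52264404296875, 120.02488708496094), (35.0079460144043, 177.79852294921875), 2.726310968399048) [[393.9, -269.3], [398.8, -267.8], [403.9, -266.1], [581.8, -272.2], [577.3, -270.5], [572.6, -268.8], [580.6, -308.1], [576.1, -304.6], [571.5, -301.0], [392.4, -310.2], [397.3, -306.6], [402.5, -302.9]]
```

View pics/w2.png

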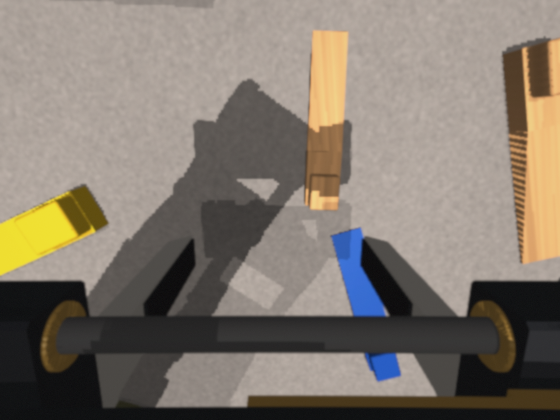

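Wrist view: the wedge's thin end is at (314..348, 30), the heel's front edge at about (310..339, 176) and its back end at (309..338, 209). The blue wedge's tip is near, at (347,230).

Run:
```python
from h import *
m=camera_model("wrist")
P=lambda u,v,z:onz(m,u,v,z)[:2]
tip=(P(314,30,3)+P(348,31,3))/2; hf=(P(310,176,42)+P(339,176,42))/2; hb=(P(309,209,42)+P(338,209,42))/2
print(tip,hf,hb,np.linalg.norm(tip-hf),np.degrees(np.arctan2(*(tip-(hf+hb)/2)[::-1])))
print(P(314,30,3),P(348,31,3),P(310,176,42),P(339,176,42),P(309,209,42),P(338,209,42), "blue",P(332,237,3),P(362,228,3))
```

```text
[ 582.22324442 -290.92674861] [ 438.16979836 -285.8727548 ] [ 403.25493193 -286.42194304] 144.14207635651195 -1.6949913365488107
[ 582.5504885  -273.49683903] [ 581.89600035 -308.35665819] [ 438.01020238 -271.0374359 ] [ 438.32939434 -300.70807371] [ 403.0805195  -271.21294819] [ 403.42934436 -301.63093789] blue [ 358.77068106 -303.66448001] [ 370.45943133 -338.59066016]
```

Heel centre is (420.7,−286), yaw about −1.6°. Heel-to-tip measures 162 mm, which matches. I descend and grasp.

Call:
carry_out:
  slide:
    - [0.004,-0.187,0]
    - [0.004,-0.187,-0.1]
    - [0.004,-0.187,-0.25]
    - [0.004,-0.187,-0.4]
    - [0.004,-0.187,-0.55]
    - [0.004,-0.187,-0.68]
    - [0.004,-0.187,-0.76]
    - [0.004,-0.187,-0.8]
    - [0.004,-0.187,-0.8]
    - [0.004,-0.187,-0.8]
  dr:
    - [0,0,-0.006]
    - [0,0,-0.006]
    - [0,0,-0.006]
    - [0,0,-0.006]
    - [0,0,-0.006]
    - [0,0,-0.006]
    - [0,0,-0.006]
    - [0,0,-0.006]
    - [0,0,-0.006]
    - [0,0,-0.006]
  gripper: [100,100,100,100,100,100,100,100,100,100]

```text
clock: 3.5
eef_pos: [421.5, -285.9, 103.5]
eef_rot: [3.141, -0.001, -0.028]
wrist_force: [-0.1, -0.4, 0.3]
finger_gap: 94.0
finger_force: 0.0
```

Call:
carry_out:
  slide:
    - [0,0,0]
    - [0,0,0]
    - [0,0,0]
    - [0,0,0]
    - [0,0,0]
    - [0,0,0]
    - [0,0,0]
    - [0,0,0]
    - [0,0,0]
    - [0,0,0]
  dr:
    - [0,0,0]
    - [0,0,0]
    - [0,0,0]
    - [0,0,0]
    - [0,0,0]
    - [0,0,0]
    - [0,0,0]
    - [0,0,0]
    - [0,0,0]
    - [0,0,0]
  gripper: [30,30,30,30,30,30,30,30,30,30]
  newtons: 25

```text
clock: 4.33
eef_pos: [420.9, -286.4, 102.6]
eef_rot: [3.142, 0.0, -0.029]
wrist_force: [0.2, -1.0, 0.2]
finger_gap: 36.0
finger_force: 25.0
```

Gripped, gap 36 mm. I lift it and go to look at the recorder's corner from close by.

Call:
carry_out:
  slide:
    - [0,0,0.1]
    - [0,0,0.25]
    - [0,0.15,0.4]
    - [0.1,0.3,0.55]
    - [0.2,0.45,0.68]
    - [0.3,0.6,0.72]
    - [0.32,0.68,0.72]
    - [0.32,0.68,0.72]
    - [0.32,0.68,0.72]
    - [0.32,0.68,0.72]
  dr:
    - [0,0,0]
    - [0,0,0]
    - [0,0,0]
    - [0,0,0]
    - [0,0,0]
    - [0,0,0]
    - [0,0,0]
    - [0,0,0]
    - [0,0,0]
    - [0,0,0]
  gripper: [30,30,30,30,30,30,30,30,30,30]

```text
clock: 5.17
eef_pos: [501.0, -115.6, 282.5]
eef_rot: [3.142, 0.0, -0.027]
wrist_force: [-0.4, -0.2, -0.8]
finger_gap: 35.5
finger_force: 25.0
```

Run:
```python
from h import *
s=read_state(); print(s["clock"],s["eef_pos"],s["eef_rot"],s["finger_gap"])
m,im=snap("wrist","w3.png"); import pickle; pickle.dump(m,open("m3.pkl","wb"))
```

```text
5.1667 [ 501.04876574 -115.64124804  282.54682661] [ 3.14153541e+00  1.05689653e-04 -2.72380836e-02] 35.52847172441397
```

View pics/w3.png

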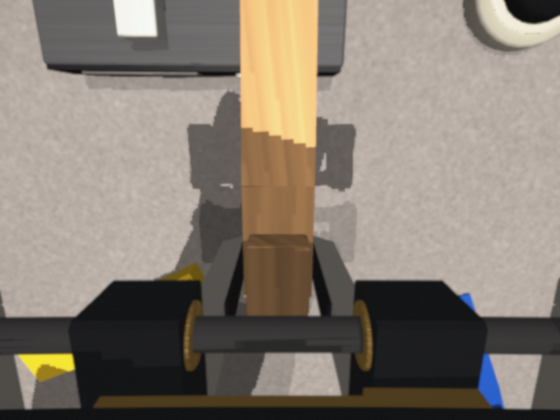

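Wrist view: the recorder's front bottom edge runs (47,66)–(341,73) and the level's front end is at (116..158,37). The wedge is held straight in the middle.

Run:
```python
from h import *
import pickle; m=pickle.load(open("m3.pkl","rb"))
im=cv2.imread("pics/w3.png",0)
for u in (52,60,70,322,328,334,338): # dark->bright step of bottom edge
    col=im[40:110,u].astype(int); g=np.diff(col); print(u,40+g.argmax(),onz(m,u,40.5+g.argmax(),24)[:2].round(1))
for v in (58,64,68):
    row=im[v].astype(int); print(v,"R",u:=320+np.diff(row[320:360]).argmax(), "L",l:=25+np.diff(row[25:80]).argmin())
for z in (20,24): print(onz(m,341,73,z),onz(m,47,66,z))
print("level",onz(m,116,38,105),onz(m,158,37,105))
```

```text
52 69 [624.6  92.6]
60 70 [623.6  85.4]
70 72 [621.7  76.5]
322 75 [ 613.6 -160.1]
328 75 [ 613.4 -165.7]
334 74 [ 614.1 -171.4]
338 72 [ 615.8 -175.1]
58 R 343 L 42
64 R 342 L 45
68 R 340 L 46
[ 615.74160878 -178.67379611   20.        ] [628.32331025  99.03783564  20.        ]
[ 615.24221896 -177.96054726   24.        ] [627.67790926  96.52822944  24.        ]
level [631.7971189   -5.61585896 105.        ] [631.86720092 -34.90287174 105.        ]
```

Run:
```python
from h import *
import pickle; m=pickle.load(open("m3.pkl","rb"))
for r,l in (((343,66),(45,62)),((342,68),(46,64))):
    R=onz(m,*r,66)[:2]; L=onz(m,*l,69)[:2]; d=L-R; w=np.linalg.norm(d); y=d/w; x=np.array([y[1],-y[0]])
    print(R,L,w,np.degrees(np.arctan2(x[1],x[0])),"corner",R+15*x+60*y)
# top cam: right edge & left edge of lid & vial bubble
m,im=snap("top"); g=cv2.GaussianBlur(cv2.cvtColor(im,cv2.COLOR_RGB2GRAY),(3,3),0).astype(int)
for nm,sl,f in (("L",slice(225,245),np.argmin),("R",slice(305,325),np.argmax)):
    p=[]
    for v in range(115,180,4):
        d=np.diff(g[v,sl]); p.append(onz(m,sl.start+f(d)+.5,v,68)[:2])
    p=np.array(p); k=np.polyfit(p[:,0],p[:,1],1); print(nm,"y at x=610",np.polyval(k,610),"yaw",np.degrees(np.arctan(k[0])))
hsv=cv2.cvtColor(im,cv2.COLOR_RGB2HSV)
q=cv2.inRange(im,(110,110,100),(255,255,255)); q[:,:250]=0;q[:,280:]=0;q[:100]=0;q[190:]=0
c=max(cv2.findContours(q,0,2)[0],key=cv2.contourArea); b=cv2.boxPoints(cv2.minAreaRect(c)); print([onz(m,*p,105)[:2].round(1).tolist() for p in b])
```

```text
[ 615.31596942 -171.9909679 ] [623.41705692  69.26652764] 241.3934687925077 -1.9231891233407463 corner [ 632.32110093 -112.52816018]
[ 613.81305268 -171.20602974] [621.91945453  68.78170876] 240.12461011123685 -1.934624198100777 corner [ 630.83005143 -111.74661708]
L y at x=610 75.34320004463463 yaw -1.459682903322521
R y at x=610 -173.4326759687328 yaw -1.6133589427994863
[[636.7, 0.0], [812.8, -4.8], [811.7, -35.3], [635.6, -30.2]]
```

The recorder's yaw is about −1.6° and the corner about (625,−113). The wedge in hand is already aligned. I back off and lower it in front of the corner.

Call:
carry_out:
  slide:
    - [-0.15,0.034,0]
    - [-0.304,0.034,0]
    - [-0.304,0.034,-0.12]
    - [-0.304,0.034,-0.27]
    - [-0.304,0.034,-0.42]
    - [-0.304,0.034,-0.56]
    - [-0.304,0.034,-0.66]
    - [-0.304,0.034,-0.7]
    - [-0.304,0.034,-0.72]
    - [-0.304,0.034,-0.72]
  dr:
    - [0,0,0]
    - [0,0,0]
    - [0,0,0]
    - [0,0,0]
    - [0,0,0]
    - [0,0,0]
    - [0,0,0]
    - [0,0,0]
    - [0,0,0]
    - [0,0,0]
  gripper: [30,30,30,30,30,30,30,30,30,30]

```text
clock: 6.1
eef_pos: [424.7, -108.5, 102.8]
eef_rot: [-3.141, 0.001, -0.03]
wrist_force: [0.1, 0.1, -1.6]
finger_gap: 35.4
finger_force: 25.0
```

```bash
cat > b.py <<'E'
from h import *
import sys
def bub(save=None):
    s=read_state(); print(round(s["clock"],2),s["eef_pos"].round(1),s["wrist_force"].round(1),s["finger_gap"].round(1))
    m,im=snap("top")
    # profile along level axis: centre y from -15.2@636 to -20@812 (z~105); 
    xs=np.arange(690,765,1.0); prof=[]
    for x in xs:
        yc=-15.1-(x-636)*0.0275
        v=[cv2.getRectSubPix(im,(1,1),tuple(map(float,proj(m,[x,yc+o,105])))).ravel() for o in(-2,0,2)]
        prof.append(np.mean(v,0))
    return m,im,xs,np.array(prof)
if __name__=="__main__":
    m,im,xs,p=bub()
    for x,q in zip(xs[::2],p[::2].round()): print(int(x),q)
    S=cv2.resize(cv2.cvtColor(im[110:180,245:282],cv2.COLOR_RGB2BGR),None,fx=8,fy=8,interpolation=cv2.INTER_CUBIC)
    ms,ims=snap("side"); u,v=proj(ms,[722,-17,105]).astype(int)
    S2=cv2.resize(cv2.cvtColor(ims[v-25:v+25,u-40:u+40],cv2.COLOR_RGB2BGR),None,fx=6,fy=6,interpolation=cv2.INTER_CUBIC)
    o=np.zeros((560,296+480,3),np.uint8); o[:,:296]=S; o[:300,296:]=S2; cv2.imwrite("pics/b%d.png"%int(read_state()["clock"]*100),o)
E
python3 b.py; ls pics
```

```text
crop1.png
side0.png
top0.png
w1.png
w2.png
w3.pngTraceback (most recent call last):
  File "b.py", line 14, in <module>
    m,im,xs,p=bub()
              ~~~^^
  File "b.py", line 4, in bub
    s=read_state(); print(round(s["clock"],2),s["eef_pos"].round(1),s["wrist_force"].round(1),s["finger_gap"].round(1))
                                                                                              ^^^^^^^^^^^^^^^^^^^^^
AttributeError: 'float' object has no attribute 'round'
```

```bash
sed -i 's/s\["finger_gap"\].round(1)/round(s["finger_gap"],1)/' b.py; python3 b.py; ls pics; cp pics/b6*.png pics/bub.png
```

```text
6.1 [ 424.7 -108.5  102.8] [ 0.1  0.1 -1.6] 35.4
690 [49. 66. 46.]
692 [53. 78. 50.]
694 [55. 82. 52.]
696 [55. 84. 53.]
698 [54. 84. 53.]
700 [53. 84. 53.]
702 [54. 85. 54.]
704 [56. 86. 55.]
706 [55. 85. 54.]
708 [55. 84. 53.]
710 [55. 82. 54.]
712 [48. 73. 48.]
714 [47. 72. 46.]
716 [50. 77. 50.]
718 [52. 80. 51.]
720 [53. 83. 52.]
722 [54. 84. 52.]
724 [54. 83. 53.]
726 [53. 82. 52.]
728 [51. 81. 49.]
730 [53. 81. 51.]
732 [59. 84. 55.]
734 [76. 91. 67.]
736 [ 99. 105.  83.]
738 [121. 119.  99.]
740 [131. 126. 108.]
742 [136. 129. 111.]
744 [136. 129. 111.]
746 [129. 125. 106.]
748 [114. 115.  95.]
750 [ 93. 102.  79.]
752 [73. 93. 66.]
754 [60. 86. 57.]
756 [52. 83. 52.]
758 [50. 77. 50.]
760 [49. 69. 48.]
762 [49. 60. 46.]
764 [72. 77. 69.]
b620.png
crop1.png
side0.png
top0.png
w1.png
w2.png
w3.png
```

View pics/bub.png

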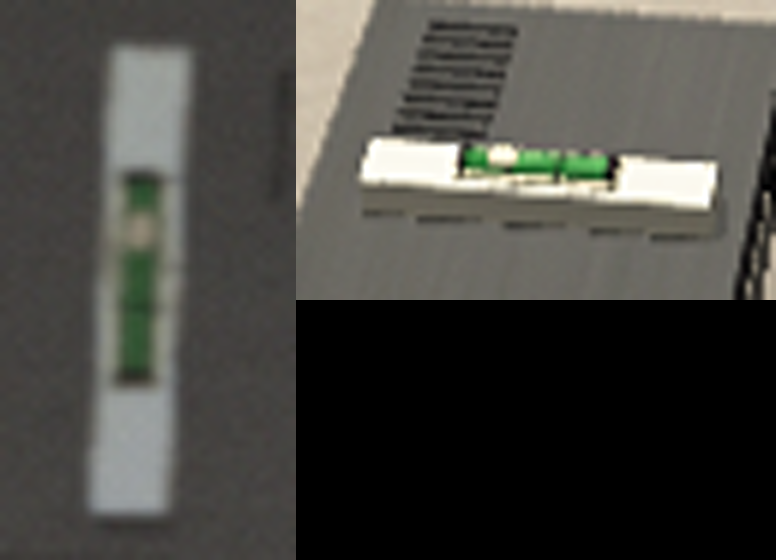

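The composite shows the bubble, white, toward the back at crop (138,230). The front line is at (138,305), and the back line is hidden under the bubble. Along the level, the bubble centroid is at x≈743, the front line at 713.5 and the vial's middle at 725.5, so the bubble is at about −17 mm. I slide the wedge in.

Call:
carry_out:
  slide:
    - [0.03,0,0]
    - [0.06,-0.001,0]
    - [0.09,-0.001,0]
    - [0.12,-0.002,0]
    - [0.15,-0.003,0]
    - [0.18,-0.004,0]
    - [0.21,-0.005,0]
    - [0.24,-0.006,0]
    - [0.26,-0.006,0]
    - [0.26,-0.006,0]
  dr:
    - [0,0,0]
    - [0,0,0]
    - [0,0,0]
    - [0,0,0]
    - [0,0,0]
    - [0,0,0]
    - [0,0,0]
    - [0,0,0]
    - [0,0,0]
    - [0,0,0]
  gripper: [30,30,30,30,30,30,30,30,30,30]

```text
clock: 7.03
eef_pos: [490.8, -109.4, 102.6]
eef_rot: [3.142, -0.0, -0.029]
wrist_force: [0.6, 0.4, -0.8]
finger_gap: 36.0
finger_force: 25.0
```

```bash
cat > c.py <<'E'
from b import *
C=[]
for _ in range(2):
    m,im,xs,p=bub(); r=p[:,0]; w=np.clip(r-65,0,None); w[xs>762]=0; C.append((w*xs).sum()/w.sum())
d=[(int(x),int(v)) for x,v in zip(xs,p[:,1]) if 708<=x<=742]
print("bubble",np.round(C,1)); print(d[::2]); print("gripper gap to recorder: see eef x")
E
python3 c.py
```

```text
7.03 [ 490.8 -109.4  102.6] [ 0.6  0.4 -0.8] 36.0
7.08 [ 490.2 -109.3  102.5] [-0.5  0.  -1.2] 35.9
bubble [742.8 742.8]
[(708, 83), (710, 81), (712, 74), (714, 73), (716, 78), (718, 82), (720, 84), (722, 84), (724, 84), (726, 84), (728, 83), (730, 84), (732, 87), (734, 93), (736, 105), (738, 118), (740, 128), (742, 131)]
gripper gap to recorder: see eef x
```

No contact force yet; the bubble is unmoved.

Call:
carry_out:
  slide:
    - [0.01,0,0]
    - [0.02,-0.001,0]
    - [0.03,-0.001,0]
    - [0.04,-0.001,0]
    - [0.05,-0.001,0]
    - [0.06,-0.002,0]
    - [0.07,-0.002,0]
    - [0.08,-0.002,0]
    - [0.09,-0.003,0]
    - [0.1,-0.003,0]
  dr:
    - [0,0,0]
    - [0,0,0]
    - [0,0,0]
    - [0,0,0]
    - [0,0,0]
    - [0,0,0]
    - [0,0,0]
    - [0,0,0]
    - [0,0,0]
    - [0,0,0]
  gripper: [30,30,30,30,30,30,30,30,30,30]

```text
clock: 7.97
eef_pos: [514.8, -110.0, 102.4]
eef_rot: [-3.141, 0.001, -0.029]
wrist_force: [-5.6, 0.1, -2.9]
finger_gap: 35.8
finger_force: 25.0
```

```bash
python3 c.py | grep -v '\[('
```

```text
7.97 [ 514.8 -110.   102.4] [-5.6  0.1 -2.9] 35.8
8.02 [ 515.1 -110.1  102.4] [-3.6 -0.9 -1.9] 35.8
bubble [742.7 742.7]
gripper gap to recorder: see eef x
```

Contact: the pad is being squashed. I go on slowly.

Call:
carry_out:
  slide:
    - [0.006,0,0]
    - [0.012,0,0]
    - [0.018,-0.001,0]
    - [0.024,-0.001,0]
    - [0.03,-0.001,0]
    - [0.036,-0.001,0]
    - [0.042,-0.001,0]
    - [0.048,-0.001,0]
    - [0.054,-0.002,0]
    - [0.06,-0.002,0]
  dr:
    - [0,0,0]
    - [0,0,0]
    - [0,0,0]
    - [0,0,0]
    - [0,0,0]
    - [0,0,0]
    - [0,0,0]
    - [0,0,0]
    - [0,0,0]
    - [0,0,0]
  gripper: [30,30,30,30,30,30,30,30,30,30]

```text
clock: 8.9
eef_pos: [529.1, -110.5, 102.1]
eef_rot: [-3.141, 0.003, -0.029]
wrist_force: [-9.4, 0.8, -2.2]
finger_gap: 35.3
finger_force: 25.0
```

```bash
python3 c.py | grep -v '\[('
```

```text
8.9 [ 529.1 -110.5  102.1] [-9.4  0.8 -2.2] 35.3
8.95 [ 529.4 -110.5  102.2] [-7.1  0.6 -3.2] 35.6
bubble [740.4 740.1]
gripper gap to recorder: see eef x
```

Call:
carry_out:
  slide:
    - [0.008,0,0]
    - [0.016,0,0]
    - [0.024,-0.001,0]
    - [0.032,-0.001,0]
    - [0.04,-0.001,0]
    - [0.048,-0.001,0]
    - [0.056,-0.002,0]
    - [0.064,-0.002,0]
    - [0.072,-0.002,0]
    - [0.08,-0.002,0]
  dr:
    - [0,0,0]
    - [0,0,0]
    - [0,0,0]
    - [0,0,0]
    - [0,0,0]
    - [0,0,0]
    - [0,0,0]
    - [0,0,0]
    - [0,0,0]
    - [0,0,0]
  gripper: [30,30,30,30,30,30,30,30,30,30]

```text
clock: 9.83
eef_pos: [549.2, -111.0, 102.0]
eef_rot: [-3.141, 0.003, -0.029]
wrist_force: [-7.5, 0.2, -2.9]
finger_gap: 35.9
finger_force: 25.0
```

```bash
python3 c.py
```

```text
9.83 [ 549.2 -111.   102. ] [-7.5  0.2 -2.9] 35.9
9.88 [ 549.6 -111.   102.1] [-7.  -0.  -3.9] 35.9
bubble [732.5 732.3]
[(708, 86), (710, 86), (712, 81), (714, 76), (716, 72), (718, 75), (720, 80), (722, 86), (724, 97), (726, 109), (728, 123), (730, 128), (732, 131), (734, 133), (736, 126), (738, 114), (740, 94), (742, 83)]
gripper gap to recorder: see eef x
```

Call:
carry_out:
  slide:
    - [0.006,0,0]
    - [0.012,0,0]
    - [0.018,-0.001,0]
    - [0.024,-0.001,0]
    - [0.024,-0.001,0]
    - [0.024,-0.001,0]
  dr:
    - [0,0,0]
    - [0,0,0]
    - [0,0,0]
    - [0,0,0]
    - [0,0,0]
    - [0,0,0]
  gripper: [30,30,30,30,30,30]

```text
clock: 10.43
eef_pos: [555.4, -111.3, 102.1]
eef_rot: [-3.141, 0.002, -0.029]
wrist_force: [-5.5, 0.6, -4.5]
finger_gap: 35.8
finger_force: 25.0
```

```bash
cat > d.py <<'E'
from b import *
s=read_state(); print(round(s["clock"],2),s["eef_pos"].round(1),s["wrist_force"].round(1))
def prof(m,im,xs,off):
    out=[]
    for x in xs:
        yc=-15.1-(x-636)*0.0275
        out.append(np.mean([cv2.getRectSubPix(im,(1,1),tuple(map(float,proj(m,[x,yc+o,105])))).ravel() for o in off],0))
    return np.array(out)
xs=np.arange(625,825,1.)
for n in("top","side"):
    m=camera_model(n); im=np.mean([camera(n) for _ in range(4)],0).astype(np.float32)
    p=prof(m,im,xs,(-2,0,2)); 
    a=(xs>=684)&(xs<=772); print(n,"R",list(zip(xs[a].astype(int)[::2],p[a][::2,0].astype(int),p[a][::2,1].astype(int))))
    q=prof(m,im,xs,(-10,-9,9,10))[:,1]; g=np.gradient(cv2.GaussianBlur(q.reshape(-1,1),(1,5),0).ravel())
    print("level ends",xs[:60][g[:60].argmax()],xs[-60:][g[-60:].argmin()])
u,v=proj(camera_model("side"),[725,-17,105]).astype(int); t=camera("side")[v-14:v+14,u-22:u+22]
T=camera("top")[125:167,248:276]
o=np.zeros((560,780,3),np.uint8); o[:280,:440]=cv2.resize(t,None,fx=10,fy=10,interpolation=2); o[:546,440:440+336]=cv2.resize(T,(336,546),interpolation=2)
cv2.imwrite("pics/d%d.png"%int(s["clock"]*100),o[:,:,::-1]); cv2.imwrite("pics/dlast.png",o[:,:,::-1])
E
python3 d.py
```

```text
10.43 [ 555.4 -111.3  102.1] [-5.5  0.6 -4.5]
top R [(np.int64(684), np.int64(129), np.int64(132)), (np.int64(686), np.int64(104), np.int64(105)), (np.int64(688), np.int64(73), np.int64(72)), (np.int64(690), np.int64(55), np.int64(59)), (np.int64(692), np.int64(46), np.int64(57)), (np.int64(694), np.int64(49), np.int64(72)), (np.int64(696), np.int64(52), np.int64(79)), (np.int64(698), np.int64(53), np.int64(83)), (np.int64(700), np.int64(53), np.int64(83)), (np.int64(702), np.int64(53), np.int64(84)), (np.int64(704), np.int64(53), np.int64(84)), (np.int64(706), np.int64(54), np.int64(85)), (np.int64(708), np.int64(55), np.int64(85)), (np.int64(710), np.int64(55), np.int64(85)), (np.int64(712), np.int64(53), np.int64(81)), (np.int64(714), np.int64(50), np.int64(76)), (np.int64(716), np.int64(48), np.int64(70)), (np.int64(718), np.int64(54), np.int64(76)), (np.int64(720), np.int64(66), np.int64(85)), (np.int64(722), np.int64(85), np.int64(97)), (np.int64(724), np.int64(108), np.int64(111)), (np.int64(726), np.int64(127), np.int64(124)), (np.int64(728), np.int64(135), np.int64(131)), (n
[... 2450 characters left out ...]
64(116), np.int64(183)), (np.int64(746), np.int64(119), np.int64(190)), (np.int64(748), np.int64(120), np.int64(190)), (np.int64(750), np.int64(111), np.int64(191)), (np.int64(752), np.int64(100), np.int64(192)), (np.int64(754), np.int64(104), np.int64(187)), (np.int64(756), np.int64(107), np.int64(186)), (np.int64(758), np.int64(108), np.int64(187)), (np.int64(760), np.int64(103), np.int64(182)), (np.int64(762), np.int64(78), np.int64(143)), (np.int64(764), np.int64(41), np.int64(82)), (np.int64(766), np.int64(59), np.int64(67)), (np.int64(768), np.int64(133), np.int64(128)), (np.int64(770), np.int64(244), np.int64(244)), (np.int64(772), np.int64(253), np.int64(253))]
level ends 636.0 814.0
```

View pics/dlast.png

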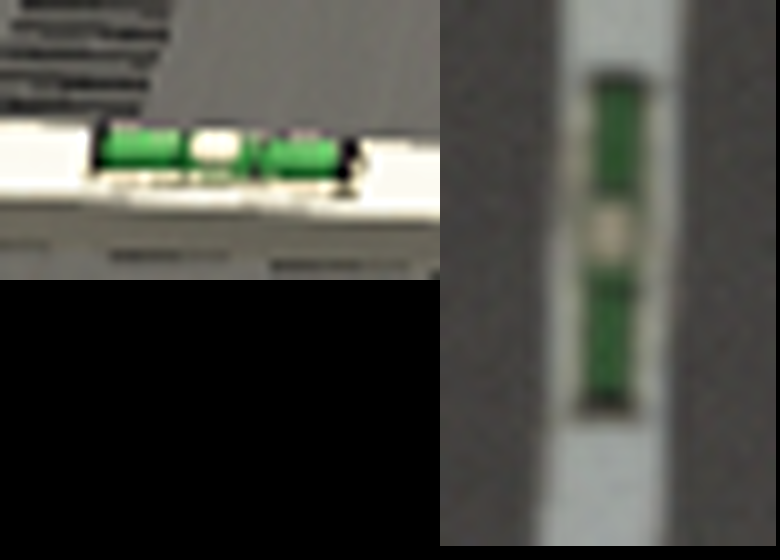

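Side view: the lines are at (188,150) and (258,155) with the bubble centred at (215,147). The bubble is about 2 mm toward the back, still slightly low, so I ease in 4 mm more.

Call:
carry_out:
  slide:
    - [0.004,0,0]
    - [0.008,0,0]
    - [0.012,0,0]
    - [0.016,0,0]
    - [0.016,0,0]
    - [0.016,0,0]
  dr:
    - [0,0,0]
    - [0,0,0]
    - [0,0,0]
    - [0,0,0]
    - [0,0,0]
    - [0,0,0]
  gripper: [30,30,30,30,30,30]

```text
clock: 11.43
eef_pos: [559.3, -111.3, 102.1]
eef_rot: [-3.141, 0.002, -0.029]
wrist_force: [-7.0, 0.6, -4.6]
finger_gap: 35.9
finger_force: 25.0
```

```bash
cat > e.py <<'E'
from b import *
s=read_state(); print(round(s["clock"],2),s["eef_pos"].round(1),s["wrist_force"].round(1),s["finger_gap"])
xs=np.arange(700,760,.5)
for n in("top","side"):
    m=camera_model(n); im=np.mean([camera(n) for _ in range(4)],0).astype(np.float32)
    p=np.array([np.mean([cv2.getRectSubPix(im,(1,1),tuple(map(float,proj(m,[x,-15.1-(x-636)*0.0275+o,105])))).ravel() for o in(-2,0,2)],0) for x in xs])
    r=p[:,0]; h=r>(r.max()+np.median(r))/2; G=p[:,1]
    a=(xs>708)&(xs<722); b=(xs>734)&(xs<748)
    l1=xs[a][G[a].argmin()]; l2=xs[b][G[b].argmin()]; print(n,"edges",xs[h].min(),xs[h].max(),"lines",l1,l2,"bubble",(l1+l2)/2-(xs[h].min()+xs[h].max())/2)
E
python3 e.py
```

```text
11.43 [ 559.3 -111.3  102.1] [-7.   0.6 -4.6] 35.86565440440958
top edges 721.5 736.0 lines 716.0 741.0 bubble -0.25
side edges 721.0 734.5 lines 717.5 739.5 bubble 0.75
```

Centred, within 1 mm in both views. I let go.

Call:
carry_out:
  slide:
    - [0,0,0]
    - [0,0,0]
    - [0,0,0]
    - [0,0,0]
    - [0,0,0]
    - [0,0,0]
    - [0,0,0]
    - [0,0,0]
  dr:
    - [0,0,0]
    - [0,0,0]
    - [0,0,0]
    - [0,0,0]
    - [0,0,0]
    - [0,0,0]
    - [0,0,0]
    - [0,0,0]
  gripper: [70,70,70,70,70,70,70,70]

```text
clock: 12.5
eef_pos: [560.0, -111.4, 102.7]
eef_rot: [-3.142, -0.0, -0.029]
wrist_force: [0.9, -0.2, -0.0]
finger_gap: 65.8
finger_force: 0.0
```

```bash
python3 e.py
```

```text
12.5 [ 560.  -111.4  102.7] [ 0.9 -0.2 -0. ] 65.8482682095698
top edges 722.5 736.0 lines 716.0 741.0 bubble -0.75
side edges 722.5 735.5 lines 715.0 739.5 bubble -1.75
```

It settled about 1 mm to the back: still inside, but with thin margin. I regrip and ease in 3 mm more.

Call:
carry_out:
  slide:
    - [0,0,0]
    - [0,0,0]
    - [0,0,0]
    - [0,0,0]
    - [0,0,0]
    - [0.004,0,0]
    - [0.008,0,0]
    - [0.012,0,0]
    - [0.012,0,0]
    - [0.012,0,0]
  dr:
    - [0,0,0]
    - [0,0,0]
    - [0,0,0]
    - [0,0,0]
    - [0,0,0]
    - [0,0,0]
    - [0,0,0]
    - [0,0,0]
    - [0,0,0]
    - [0,0,0]
  gripper: [30,30,30,30,30,30,30,30,30,30]

```text
clock: 13.73
eef_pos: [561.2, -111.4, 102.6]
eef_rot: [-3.141, 0.006, -0.029]
wrist_force: [-19.7, 0.4, 14.0]
finger_gap: 36.1
finger_force: 25.0
```

```bash
python3 e.py
```

```text
13.73 [ 561.2 -111.4  102.6] [-19.7   0.4  14. ] 36.08525728057523
top edges 721.5 736.0 lines 716.0 741.0 bubble -0.25
side edges 721.0 735.0 lines 715.0 739.5 bubble -0.75
```

Call:
carry_out:
  slide:
    - [0,0,0]
    - [0,0,0]
    - [0,0,0]
    - [0,0,0]
    - [0,0,0]
    - [0,0,0]
    - [0,0,0]
    - [0,0,0]
  dr:
    - [0,0,0]
    - [0,0,0]
    - [0,0,0]
    - [0,0,0]
    - [0,0,0]
    - [0,0,0]
    - [0,0,0]
    - [0,0,0]
  gripper: [70,70,70,70,70,70,70,70]

```text
clock: 14.8
eef_pos: [562.9, -111.3, 102.6]
eef_rot: [3.142, -0.0, -0.029]
wrist_force: [0.3, -0.4, 0.4]
finger_gap: 66.1
finger_force: 0.0
```

```bash
python3 e.py; python3 e.py
```

```text
14.8 [ 562.9 -111.3  102.6] [ 0.3 -0.4  0.4] 66.06773866258658
top edges 722.0 736.0 lines 716.0 741.0 bubble -0.5
side edges 721.5 735.0 lines 715.0 739.5 bubble -1.0
15.2 [ 562.9 -111.4  102.6] [ 0.2 -0.9  0.2] 65.84491909471113
top edges 722.0 736.0 lines 716.0 741.0 bubble -0.5
side edges 721.5 735.0 lines 715.0 739.5 bubble -1.0
```

Released and stable at about −0.7 mm. I withdraw straight up, then back.

Call:
carry_out:
  slide:
    - [0,0,0.03]
    - [0,0,0.08]
    - [0,0,0.2]
    - [0,0,0.35]
    - [0,0,0.5]
    - [-0.1,0,0.6]
    - [-0.25,0,0.7]
    - [-0.4,0,0.7]
    - [-0.4,0,0.7]
    - [-0.4,0,0.7]
  dr:
    - [0,0,0]
    - [0,0,0]
    - [0,0,0]
    - [0,0,0]
    - [0,0,0]
    - [0,0,0]
    - [0,0,0]
    - [0,0,0]
    - [0,0,0]
    - [0,0,0]
  gripper: [70,70,70,70,70,70,70,70,70,70]

```text
clock: 16.43
eef_pos: [461.9, -111.4, 279.6]
eef_rot: [3.141, -0.003, -0.03]
wrist_force: [0.9, -0.1, 0.7]
finger_gap: 65.7
finger_force: 0.0
```

```bash
python3 e.py
python3 - <<'E'
from h import *
_,a=snap("top"); _,b=snap("side")
o=np.zeros((420,800,3),np.uint8); o[:,:400]=cv2.resize(a[80:280,100:400],(400,420)) ; o[:,400:]=cv2.resize(b[150:370,150:400],(400,420)); cv2.imwrite("pics/fin.png",o[:,:,::-1])
E
```

```text
16.43 [ 461.9 -111.4  279.6] [ 0.9 -0.1  0.7] 65.68619532274231
top edges 722.0 736.0 lines 716.0 741.0 bubble -0.5
side edges 721.5 735.0 lines 715.0 739.5 bubble -1.0
```

View pics/fin.png

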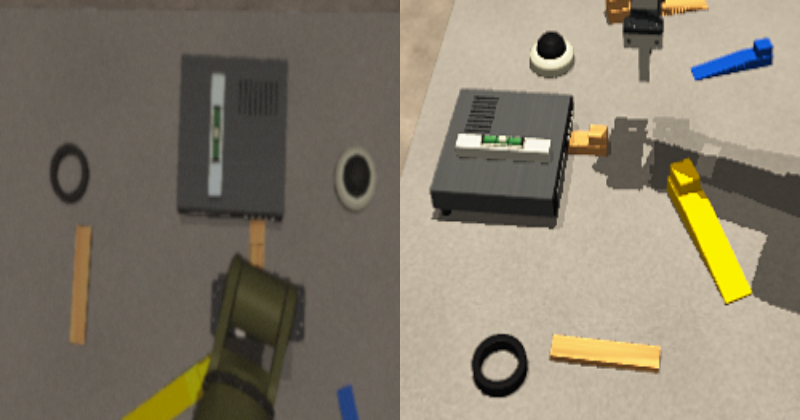

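The wedge sits under the corner with its heel at (592,138). The bubble is between the lines at (503,140), and the strip, tape and dome are where they were. I hand it in.

```bash
python3 -c "
from cell import *
print(sign_off())"
```

```text
the job is handed in; nothing more can be done
None
```

The job is handed in: the wedge is left under the low corner and carries it, the bubble is between the lines (about 0.5–1 mm toward the back), and the strip, tape and dome camera were not touched.

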